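# Prop the supply box lid on its stay

## Robot

A 7-joint arm with a two-finger parallel gripper is mounted at the origin on the work surface. World frame = base frame: x ahead of the robot, y to its left, z up, the work surface at z = 0. Lengths are in m, angles in rad, forces in N, time in s.
With the tool pointing down it reaches from about 0.4 to 0.9 m from the base axis. Payload 5.5 kg.
Tool frame: the origin (TCP) lies midway between the tips of the shut fingers; the grasp point (between the pads) lies 19 mm behind it (manip.grip_depth is the distance from the TCP to the grasp point, in m); z points along the fingers, x is the direction in which the jaws open and shut, and the axes are right-handed (so a half turn about z gives the same grasp; the last joint's range is limited). The gripper opens to 92 mm and grips with 3 to 60 N. Pads are 19 mm wide; open, the fingers measure 130 mm over their backs; the gripper's body (75 mm by 190 mm) begins 47 mm behind the grasp point.
Start: joints at [-0.969, 0.501, -0.427, 1.55, 0.221, 1.138, -0.21], TCP at [0.216, 0.613, 0.227] pointing down, gripper open.
Joint ranges: [-2.88, 2.88], [-0.31, 2.03], [-1.54, 1.56], [0.2, 2.42], [-1.41, 4.55], [0.19, 2.02], [-2.57, 2.57]. Speed limits (rad/s): [2.57, 2.57, 3.14, 3.14, 3.14, 3.14, 3.14].

## Interface

Orientations are given as a unit quaternion [x, y, z, w].
In Python, from bench import manip, effector, viewer gives the robot as it stands. Calls block until the motion is done:
- manip.move_pose(position, orientation): joint-space move of the TCP to a pose.
- manip.servo_line(position, ori=None, vel=0.15): straight line of the TCP; ori=None keeps the orientation; vel is the mean speed in m/s.
- manip.movej(angles): joint-space move.
- effector.open_jaws() and effector.close(f_grip=None): open the fingers fully, or close them until they stop; f_grip is the grip in N (None keeps the last).
- manip.sleep(seconds).
- manip.solve_ik(position, orientation): joint angles nearest the present ones, or None.
- viewer.get_image(name): name is "scene" or "side" or "wrist"; returns the picture (400x640x3 uint8, red, green, blue); there is no depth.
- viewer.get_calibration(name): a dict with "vfov" (degrees; the focal length in pixels is half the picture's height over the tangent of half this angle, whatever the lens; pixels are square), "cx", "cy" (the principal point, pixels), "eye" and "attitude" of the camera in the world. Camera axes: x right, y down, z forward; pixel columns grow to the right and rows downward; lengths in m; the calibration is good to about 2 mm. A picture is of the moment at which its call begins: read the wrist's pose just before it. get_calibration takes no time and is no camera call; for the wrist camera it gives the pose at the moment of the call.
A pose or a line that the arm cannot do raises manip.PlanningError and nothing moves.
- manip.hand_in(): hands the job in, once; it reports no verdict.
Readings, each from a call of its own:
- manip.current_clock(): time.
- manip.current_q(): joint angles.
- manip.current_joint_velocities(): joint speeds.
- manip.current_tau(): joint torques, N m.
- manip.current_tool_pos(): TCP position.
- manip.current_tcp_rot(): TCP orientation.
- manip.current_force(): force on the tool from outside, world axes, zero at the start.
- manip.current_wrist_torque(): the same for the moment, N m.
- manip.current_finger_gap(): finger opening in m.
Only numpy, scipy, OpenCV 4.12 (cv2) and the standard library are available. Lean on these libraries where they do the work, as an engineer would, in place of code of your own. Each camera call takes 0.05 s, during which the arm holds its last target. There are 200 camera calls.

## Task

On the packing bench, the small steel supply box that stands open has its lid thrown right back. Flip that box's stay fully up and tip the lid forward to rest on it, so that it stays propped half open by itself.

Things in the scene. Friction and masses are not known exactly. Their poses are not given: they have to be found in the camera images.
- stay (a joint): Stay of the open box: steel bar 9 mm wide on the rim of its left wall (left for someone at the front, facing the lid). 0 = lying level, free end to the front; grows as that end swings up and over towards the lid; 1.57 = upright; 1.78 = fully up, at its stop. Starts at 0 to 0.3. Hinge parallel to the lid's, stiff (0.06 N m): stays where it is left. Pivot 108 mm above the bench.
- stay_knob (a point): Centre of the black rubber knob on the stay's free end, 93 mm from its pivot: cylinder 14 mm across, 26 mm long, parallel to the hinge line; pinch its flat ends from above, it turns between the fingers. Stay down: knob 25 mm clear of the front wall, free on both sides. Axes: x knob to pivot, y along the hinge line to the box's left, z up when the stay lies level.
- lid (a joint): Hinge of the open box's lid. 0 = shut; 1.57 = upright; 1.74 = thrown back against its stop, leaning away from the front, where it starts. Oil damped (0.4 N m s/rad), no friction: pulled well past upright, the 0.45 kg lid sinks by itself in a few seconds, fully shut if the stay is down. On the raised stay it rests at about 0.87, the knob kept from slipping by a cleat under the lid.
- lid_edge (a point): Middle of that lid's free edge: steel sheet, 165 mm hinge to edge, 224 wide, 5 thick, 22 mm skirt on the inner face. Axes: x edge to hinge, y along the hinge line to the box's left, z out of the outer face (rearward when up). Hinge line 124 mm above the bench, 80 mm behind the centre of the fixed box (160 deep, 220 wide, walls 100 high). A like box, shut, stands to its left or right.

How it is judged:
By the outcome, as a careful person would: the job done as asked, in the order asked, and still so for the second after the job is handed in, with the robot touching nothing.
It also fails if it takes over 48 s, if anything falls off the work surface, if the arm or the gripper's body presses on something with over 40 N, if the wrist force passes 120 N, or if a joint passes its speed limit or range.

## Working session

There is one attempt and no reset: what is moved stays moved. The work goes in short steps, each a Python script; the robot and the scene stay as the last script left them, time stands still between calls to the robot, and variables do not carry over. Pictures are saved under pics/ and viewed, about 8 in all and at most 12, crops included, and the job is handed in when it is done.

```bash
mkdir -p pics; ls; python3 - <<'E'
from bench import manip, viewer
import cv2
for n in ("scene","side"):
    c=viewer.get_calibration(n); print(n,c)
    cv2.imwrite(f"pics/{n}0.png",viewer.get_image(n)[:,:,::-1])
print(manip.current_tool_pos(),manip.current_tcp_rot(),manip.current_clock(),manip.grip_depth)
E
```

```text
pics
scene {'vfov': 49.752666112687656, 'cx': 323.40632812297406, 'cy': 205.85414392565238, 'eye': array([0.81296046, 0.40973907, 0.89898963]), 'attitude': array([ 0.2766362 ,  0.92241541, -0.25594822, -0.08433708])}
side {'vfov': 53.57260337626837, 'cx': 327.86888798287345, 'cy': 198.64588892754892, 'eye': array([0.45634315, 0.66464459, 0.51270543]), 'attitude': array([-0.04823689,  0.85454191, -0.51654203,  0.02481257])}
[0.21585256 0.61245388 0.22579276] [ 8.16169431e-01  5.77812000e-01 -7.17107334e-04  4.88230027e-04] 0.1 0.0188
```

View pics/scene0.png

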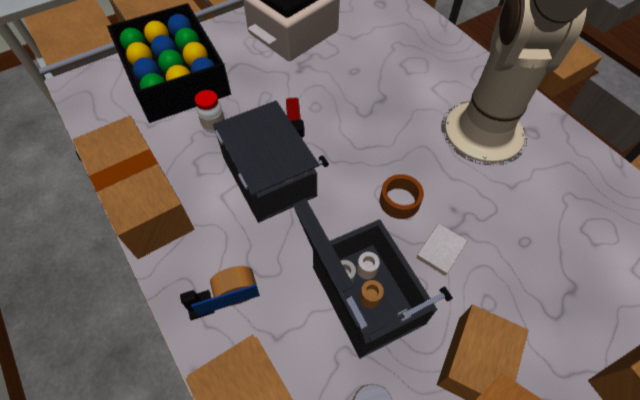

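View pics/side0.png

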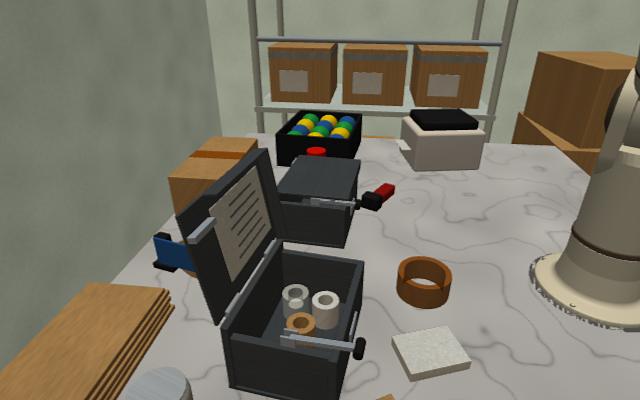

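Scene: the open box has its rim corners near (380,224), (435,310), (360,352) and (315,262), with the knob at (446,294). In the side view the knob is at (359,348), the lid's free edge runs (265,152)–(180,245), and the shut box stands to the right.

```bash
cat > h.py <<'E'
import numpy as np, cv2
from scipy.spatial.transform import Rotation as R
from bench import manip, effector, viewer
def ray(c,uv):
    f=200/np.tan(np.radians(c["vfov"])/2)
    d=R.from_quat(c["attitude"]).apply([(uv[0]-c["cx"])/f,(uv[1]-c["cy"])/f,1]); return c["eye"],d/np.linalg.norm(d)
def plane(c,uv,z):
    e,d=ray(c,uv); return e+d*(z-e[2])/d[2]
def tri(*obs):
    A=np.zeros((3,3));b=np.zeros(3)
    for c,uv in obs:
        e,d=ray(c,uv);P=np.eye(3)-np.outer(d,d);A+=P;b+=P@e
    p=np.linalg.solve(A,b); return p,[np.linalg.norm(np.cross(p-ray(c,uv)[0],ray(c,uv)[1])) for c,uv in obs]
def proj(c,p):
    f=200/np.tan(np.radians(c["vfov"])/2)
    q=R.from_quat(c["attitude"]).inv().apply(np.atleast_2d(p)-c["eye"]); return q[:,:2]/q[:,2:]*f+[c["cx"],c["cy"]]
E
python3 - <<'E'
from h import *
np.set_printoptions(precision=4,suppress=True)
s=viewer.get_calibration("scene");d=viewer.get_calibration("side")
for p in [(380,224),(435,310),(360,352),(315,262)]: print(plane(s,p,.1))
print("knob",tri((s,(446,294)),(d,(359,348))))
print("piv",tri((s,(403,317)),(d,(284,340))))
for p in [(363,263),(278,245),(232,332)]: print("side",plane(d,p,.1))
a=cv2.imread("pics/scene0.png")[180:370,280:470];b=cv2.imread("pics/side0.png")[140:400,150:390]
cv2.imwrite("pics/c1.png",np.hstack([cv2.resize(a,(400,400),interpolation=2),cv2.resize(b,(369,400),interpolation=2)]))
E
```

```text
[0.4597 0.1149 0.1   ]
[0.4858 0.3202 0.1   ]
[0.6503 0.3042 0.1   ]
[0.6223 0.1126 0.1   ]
knob (array([0.4533, 0.3096, 0.1155]), [np.float64(0.0007176212053264978), np.float64(0.0007176212053264677)])
piv (array([0.5494, 0.2994, 0.1084]), [np.float64(0.0016303595645886845), np.float64(0.0016303595645885847)])
side [0.4529 0.1117 0.1   ]
side [0.609  0.0758 0.1   ]
side [0.6256 0.2876 0.1   ]
```

View pics/c1.png

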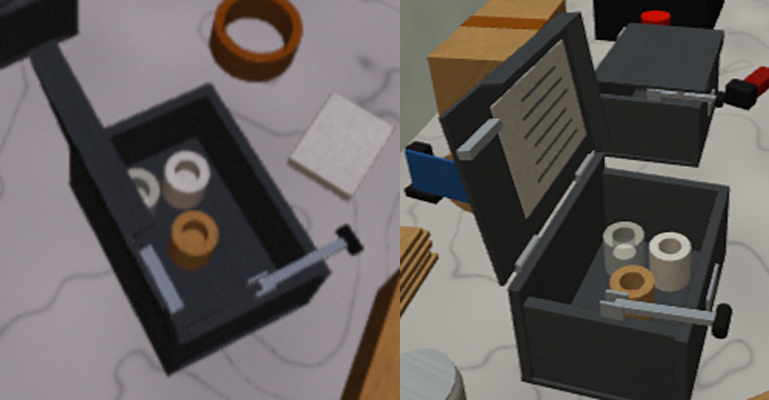

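Crop: knob at scene (446,294) and side (359,348), both consistent. A carton stands near scene (470,307)–(440,380), beside the left wall, so I check its clearance from the open finger and go to hover.

```bash
cat >> h.py <<'E'
np.set_printoptions(precision=4,suppress=True)
yaw=np.radians(-6.8)
X=np.array([np.cos(yaw),np.sin(yaw),0]);Y=np.array([-np.sin(yaw),np.cos(yaw),0]);Z=np.array([0,0,1.])
Q=R.from_matrix(np.c_[Y,np.cross(-Z,Y),-Z]).as_quat()
KN=np.array([.4533,.3096,.1155]); PV=KN+X*.0927; PV[2]=.108
HG=PV+.099*X-.105*Y; HG[2]=.124
G=manip.grip_depth
E
python3 - <<'E'
from h import *
s=viewer.get_calibration("scene");d=viewer.get_calibration("side")
for z in (0,.05,.1): print(z,[plane(s,p,z)[:2] for p in [(470,307),(440,375),(527,330)]])
E_=HG+.165*np.array([*(X*np.sin(.17))[:2],np.cos(.17)])
print("lid edge ends side",proj(d,[E_+.112*Y,E_-.112*Y]),"hinge",proj(d,[HG+.11*Y,HG-.11*Y]), HG,E_)
manip.move_pose(KN+[0,0,.09],Q)
print(manip.current_tool_pos(),manip.current_clock())
w=viewer.get_calibration("wrist");im=viewer.get_image("wrist")
print(w, proj(w,[KN,KN+.013*Y,KN-.013*Y,PV]))
cv2.imwrite("pics/w1.png",im[:,:,::-1])
E
```

```text
0 [array([0.3775, 0.3454]), array([0.5239, 0.4139]), array([0.3121, 0.4474])]
0.05 [array([0.4017, 0.349 ]), array([0.5399, 0.4136]), array([0.3399, 0.4453])]
0.1 [array([0.4259, 0.3526]), array([0.556 , 0.4134]), array([0.3678, 0.4432])]
lid edge ends side [[174.5793 211.847 ]
 [251.163  146.024 ]] hinge [[215.4216 320.0505]
 [272.6199 232.889 ]] [0.6312 0.1826 0.124 ] [0.6589 0.1793 0.2866]
[0.4527 0.3111 0.2057] 1.5333
{'vfov': 63.283585664735554, 'cx': 314.6472127789018, 'cy': 201.77139255950468, 'eye': array([0.386 , 0.3182, 0.3643]), 'attitude': array([0.7412, 0.6592, 0.0847, 0.0944])} [[313.4194 205.5618]
 [329.7844 205.585 ]
 [297.0519 205.5387]
 [313.3558 304.0021]]
```

View pics/w1.png

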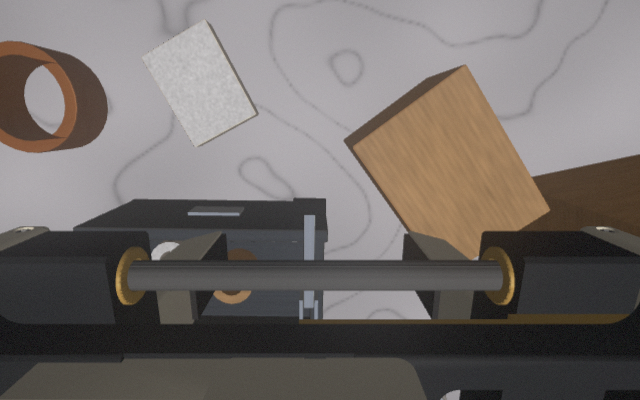

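The wrist view shows the bar end at (309,215), with the black knob merging into the dark front wall. The carton's nearest corner is at (345,142). I enhance the contrast and triangulate that corner.

```bash
python3 - <<'E'
from h import *
s=viewer.get_calibration("scene");w=viewer.get_calibration("wrist")
for a,b in [((470,307),(345,142)),((527,330),(465,65)),((440,375),(430,285))]:
    p,e=tri((s,a),(w,b)); print(p,e, "rel knob X,Y",(p-KN)@X,(p-KN)@Y)
im=cv2.imread("pics/w1.png")[170:330,250:450].astype(float)
im=np.clip((im/255)**.45*255,0,255).astype(np.uint8)
cv2.imwrite("pics/w1c.png",cv2.resize(im,(700,560),interpolation=2))
E
```

```text
[0.4098 0.3468 0.0647] [np.float64(0.0033469808750150455), np.float64(0.00334698087501509)] rel knob X,Y -0.04756930503245054 0.031837224743018984
[0.3593 0.4437 0.0843] [np.float64(0.0003245568769151714), np.float64(0.00032455687691502604)] rel knob X,Y -0.10919657941471396 0.12198002756195689
[0.5518 0.4117 0.0849] [np.float64(0.0018547600032178088), np.float64(0.001854760003217715)] rel knob X,Y 0.08574422269758358 0.11309478597195555
```

View pics/w1c.png

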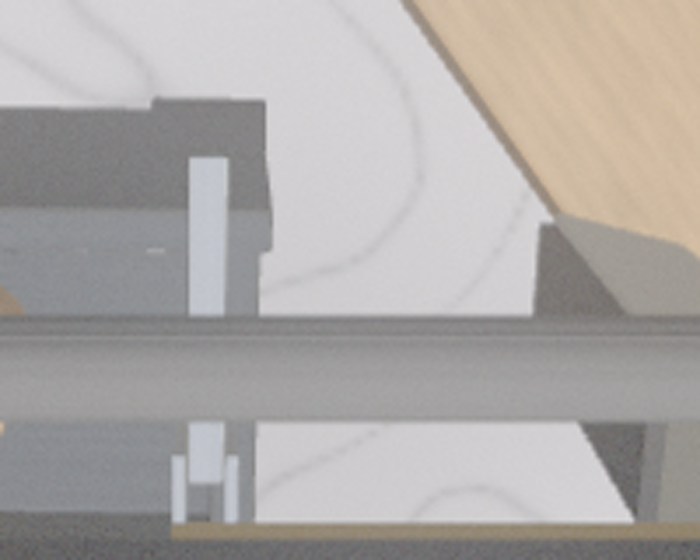

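Knob: wrist (309.7,206.3), about 3 mm towards −Y of my estimate. The carton top is at z≈0.085, below the fingertips (≈0.098). I grasp the knob and swing it up.

```bash
python3 - <<'E'
from h import *
s=viewer.get_calibration("scene");d=viewer.get_calibration("side");w=viewer.get_calibration("wrist")
K,e=tri((s,(446.3,294)),(d,(359.4,348)),(w,(309.7,206.3))); print("K",K,e)
th0=np.arcsin(np.clip((K[2]-.108)/.093,0,.295)); P=K+.093*np.cos(th0)*X; P[2]=.108
print("P",P,th0)
off=np.array([0,0,-.016])
manip.servo_line(K+off,Q,.08)
print(manip.current_tool_pos(),manip.current_force())
effector.close(12); print("gap",manip.current_finger_gap(),manip.current_force(),manip.current_clock())
if .02<manip.current_finger_gap()<.032:
    for t in np.linspace(th0,1.80,13)[1:]:
        manip.servo_line(P+.093*np.array([*(-X*np.cos(t))[:2],np.sin(t)])+off*1,Q,.07)
        print(round(t,2),manip.current_tool_pos(),manip.current_force(),manip.current_finger_gap())
        if np.linalg.norm(manip.current_force())>25: break
print(manip.current_clock())
np.save("P.npy",P)
cv2.imwrite("pics/side2.png",viewer.get_image("side")[:,:,::-1])
E
```

```text
K [0.4529 0.3084 0.1149] [np.float64(0.0017270275720076573), np.float64(0.0007345874988631421), np.float64(0.0017716705520240223)]
P [0.545  0.2974 0.108 ] 0.07415883878115097
[0.4534 0.3087 0.0995] [-1.102   0.3539  0.0811]
gap 0.025900267945587648 [ 0.4134 -4.0609  1.1262] 4.1
0.22 [0.4546 0.3069 0.1127] [-1.0974 -3.9125  0.546 ] 0.025594672042549668
0.36 [0.4585 0.3064 0.126 ] [-1.8426 -6.6753 -0.1424] 0.025908583419731176
0.51 [0.4643 0.3057 0.1385] [-3.1074 -7.2824  2.0144] 0.02586879519554644
0.65 [0.4716 0.3048 0.1498] [-3.8073 -6.1345  2.4622] 0.025830834432731906
0.79 [0.4805 0.3036 0.1599] [-3.7666 -8.2437  2.5871] 0.02552369422119346
0.94 [0.4908 0.3023 0.1687] [-3.8503 -7.9126  2.6695] 0.02576128352227139
1.08 [0.5023 0.3008 0.176 ] [-3.0169 -8.371   3.1497] 0.02549251289970537
1.22 [0.5149 0.2992 0.1815] [-3.2392 -8.951   2.9678] 0.02552031986363579
1.37 [0.528  0.2975 0.1852] [-1.1099 -8.8868  3.2178] 0.025494199668947372
1.51 [0.5415 0.2957 0.187 ] [-0.341  -8.2983  2.2468] 0.025888509376523455
1.66 [0.555  0.2939 0.1868] [-0.9075 -8.176   3.1254] 0.025378396441799695
1.8 [0.5684 0.2922 0.1847] [ 0.1847 -8.8789  2.7958] 0.02600005557444934
8.2
```

View pics/side2.png

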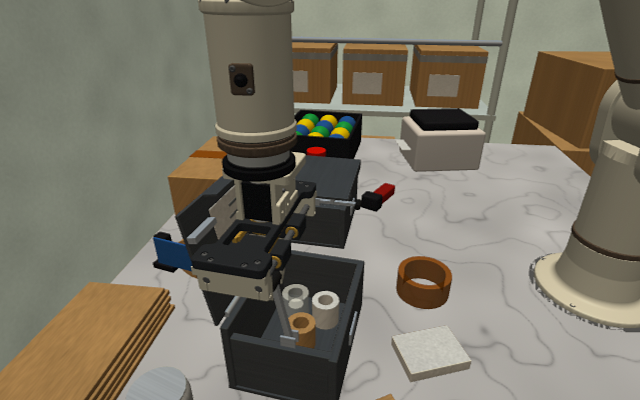

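The side view shows the stay raised with the knob in the fingers. I press on until the stop is felt, then release, rise and look.

```bash
python3 - <<'E'
from h import *
off=np.array([0,0,-.016]);P=np.load("P.npy")
f0=manip.current_force()@X
for t in np.arange(1.83,1.95,.03):
    manip.servo_line(P+.093*np.array([*(-X*np.cos(t))[:2],np.sin(t)])+off,Q,.05)
    f=manip.current_force(); print(round(t,2),manip.current_tool_pos(),f,f@X-f0)
    if f@X-f0<-6: break
effector.open_jaws(); print(manip.current_force())
p=manip.current_tool_pos(); manip.servo_line(p+[0,0,.05],Q,.15)
manip.servo_line(p+[0,0,.23],Q,.25)
print(manip.current_clock())
a=viewer.get_image("side")[130:400,140:400,::-1];b=viewer.get_image("scene")[180:370,260:470,::-1]
cv2.imwrite("pics/c3.png",np.hstack([cv2.resize(a,(385,400),interpolation=2),cv2.resize(b,(400,400),interpolation=2)]))
s=viewer.get_calibration("side")
for t in (1.57,1.78): 
    uv=proj(s,P+.093*np.array([*(-X*np.cos(t))[:2],np.sin(t)])); print(t,(uv-[140,130])*1.481)
E
```

```text
1.83 [0.5705 0.2919 0.1842] [-1.2887 -9.0855  3.4448] -0.6169351744119219
1.86 [0.5714 0.2919 0.1838] [-6.8191 -9.3838  7.9385] -6.073138028591877
[-0.6676  0.2979  0.2788]
11.2417
1.57 [[215.7668 226.481 ]]
1.78 [[193.3295 224.8141]]
```

View pics/c3.png

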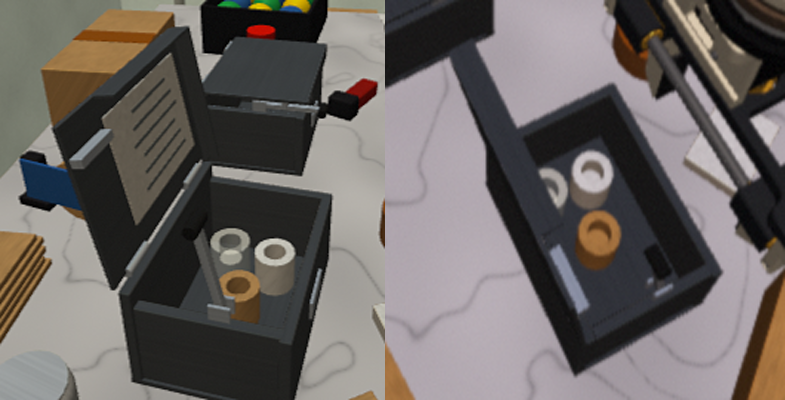

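The stay is fully up (knob in the crop at (195,225), predicted (193,225)), standing by itself, and the lid is still thrown back. Next I go over behind the lid with shut fingers and push it forward gently.

```bash
python3 - <<'E'
from h import *
effector.close(10)
c=HG+.005*X
A=c+.085*X; 
manip.servo_line([A[0],A[1],.40],Q,.2)
manip.servo_line([A[0],A[1],.255],Q,.15)
print(manip.current_clock(),manip.current_force(),manip.current_tool_pos())
for x in np.arange(.065,-.036,-.01):
    B=c+x*X; B[2]=.255; manip.servo_line(B,Q,.05); f=manip.current_force(); print(round(x,3),f)
    if np.linalg.norm(f)>12: break
print(manip.current_clock())
cv2.imwrite("pics/side4.png",viewer.get_image("side")[:,:,::-1])
E
```

```text
15.0083 [ 0.5005 -0.0588 -0.4766] [0.7213 0.1723 0.2565]
0.065 [-0.0268  0.166   0.1655]
0.055 [ 0.4349  0.4429 -0.4873]
0.045 [-0.5018  0.2376  0.415 ]
0.035 [ 0.4936 -0.8685  0.3745]
0.025 [-0.0303  0.1583 -0.4454]
0.015 [-0.3816  0.2341 -0.2364]
0.005 [0.7009 1.2071 0.4086]
-0.005 [ 0.4478  0.4166 -0.2499]
-0.015 [-0.011   0.0953  0.1122]
-0.025 [-1.0452  0.779   0.0679]
-0.035 [ 0.2494 -0.4723 -0.0334]
19.0583
```

View pics/side4.png

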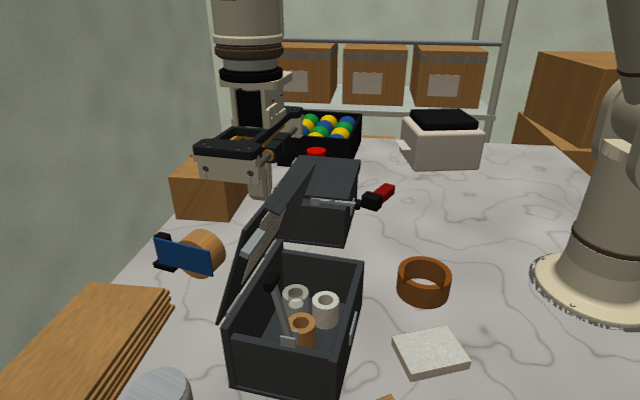

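The lid is already well past upright and sinking away from the finger. I back off, wait for it to settle, and look again.

```bash
python3 - <<'E'
from h import *
p=manip.current_tool_pos(); manip.servo_line(p+.04*X+[0,0,.1],Q,.15)
manip.sleep(4); a=viewer.get_image("side"); manip.sleep(1); b=viewer.get_image("side"); s=viewer.get_image("scene")
print(manip.current_clock(),"diff",cv2.absdiff(a,b)[150:,150:400].max(),manip.current_force())
cv2.imwrite("pics/c5.png",np.hstack([cv2.resize(b[130:400,140:400,::-1],(385,400),interpolation=2),cv2.resize(s[180:370,260:470,::-1],(400,400),interpolation=2)]))
E
```

```text
25.125 diff 7 [-0.989  -0.9038 -0.2763]
```

View pics/c5.png

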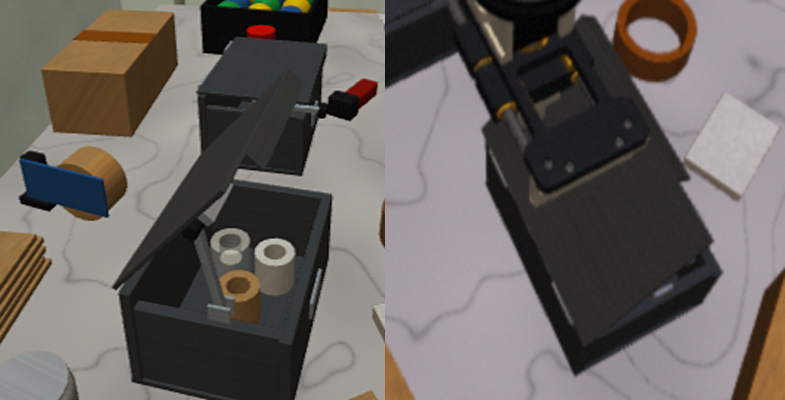

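The lid rests half open on the knob of the raised stay. Nothing moved over 1 s, and the gripper is well clear above it, so I hand in.

```bash
python3 -c "
from bench import manip
manip.hand_in(); print(manip.current_clock())"
```

```text
the job is handed in; nothing more can be done
the job is handed in; nothing more can be done
```

The open box's lid is now propped half open on its raised stay, and I handed the job in at about 25 s on the robot's clock (limit 48 s).

- **Stay:** I pinched the knob from above and swung the stay up until I felt its stop, about 6 N. After release it stood by itself, with the knob where I predicted it to within a few pixels.
- **Lid:** I pushed it forward from behind with closed fingers, at under 2 N. Once past upright it sank onto the knob by itself.
- **Last checks:** The final side view shows the lid resting on the knob. Two pictures 1 s apart showed no movement in the box area. The gripper was clear of everything, with about 1 N (noise level) on the wrist. I judged the lid's half-open position by eye and did not measure its angle.
- **Disagreements:**
  - The first knob estimate was about 3 mm off sideways, which the wrist view corrected before the grasp.
  - The stop came 3–5 mm later than my pivot estimate predicted.
  - One end of the lid edge was about 15 pixels from where I predicted it. I left extra room behind the lid for that.

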